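Wedge a mounted specimen tight in its clamp

ROBOT

A 6-joint arm with a two-finger parallel gripper is mounted at the origin on a cart in front of the work surface, level with it; the furniture and walls round the work are solid. World frame = base frame: x ahead of the robot, y to its left, z up, the work surface at z = 0. Lengths are in m, angles in degrees, forces in N, time in s.
With the tool pointing down it reaches from about 0.4 to 0.825 m from the base axis. Payload 7 kg.
Tool frame: the origin (TCP) lies midway between the tips of the shut fingers; the grasp point (between the pads) lies 19 mm behind it; z points along the fingers, x is the direction in which the jaws open and shut, and the axes are right-handed (so a half turn about z gives the same grasp; the last joint's range is limited). The gripper opens to 88 mm and grips with 3 to 60 N. Pads are 19 mm wide; open, the fingers measure 130 mm over their backs; the gripper's body (78 mm by 193 mm) begins 47 mm behind the grasp point.
Start: joints at [-56.946, 20.546, 0.682, 0, -70.136, -16.507], TCP at [0.192, -0.647, 0.198] pointing down, gripper open.
Joint ranges: [-176.03, 176.03], [-82.01, 121.73], [-58.28, 71.71], [-173.87, 95.51], [-174.79, -0.11], [-173.66, 173.66]. Speed limits (degrees/s): [136.94, 136.94, 172.46, 180, 180, 180].

INTERFACE

Orientations are given as [roll, pitch, yaw] about the fixed x, y, z axes, in that order (R = Rz(yaw) Ry(pitch) Rx(roll)).
In Python, from plant import ctrl, vision, nets gives the robot as it stands.
- The arm moves only by the shell command python3 -m jog 'ROWS'. ROWS is text: rows parted by semicolons, each of 7 numbers parted by spaces: the turn, a rotation vector about the tool's x, y, z in units of 0.1 rad (1.0 is 0.1 rad), then the shift along the tool's x, y, z in units of 4 cm (1.0 is 4 cm), then the opening, from -1 (shut) to 1 (fully open). In form: rx ry rz x y z jaw; .... A call has 1 to 8 rows; each row shifts and turns the commanded pose from where the row before left it, along the tool's axes as they then stand; what a row does not reach is not made up. A row lasts 1/8 s, in which the tool goes at most 62.5 mm and 10.7 degrees, less where a joint would pass 70% of its speed; a pose out of reach is approached as far as the arm can. A call with a number of a shift or a turn outside -1 to 1 is refused whole. A call with a gripper value outside its range is refused whole. The fingers move at their own pace and stop on an object; the grip force is fixed at half the most. Time passes only in rows, so rows that do not move let the fingers close. It gives the time, the measured TCP pose, the force and the opening at its end, in the units of the state.
- ctrl.get_obs(): the state, without advancing time (a new reading comes with each control period).
- vision.snapshot(name): name is "scene" or "top" or "wrist"; returns (picture, depth): 400x640x3 uint8, red, green, blue; 400x640 float32, m along the optical axis (not along the pixel's ray), 0 where there is no reading.
- vision.camera_info(name): a dict with "camera_matrix" (3x3 intrinsics, pixels), "camera_from_world" (4x4, takes a point from world to camera coordinates); the wrist camera has in their place "tool_from_camera" (4x4, takes a point from camera to tool coordinates, whose origin is the TCP and whose axes are the tool frame's). Camera axes: x right, y down, z forward; pixel columns grow to the right and rows downward; lengths in m; the calibration is good to about 2 mm. The wrist camera is an equidistant fisheye: a pixel r from the principal point sees the ray r / f radians off the axis. A picture is of the moment at which its call begins: read the wrist's pose just before it. camera_info takes no time and is no camera call.
- ctrl.close_job(): hands the job in, once; it reports no verdict.
Trained networks look in the newest picture that a camera, given by its name, has taken for a name from the list of things; names that differ only in an ending like _2 or _b are one class to them, and where a whole thing is asked for, a point or a joint stands for the part that bears it (a point fixed in the world has none). Each returns a list of dicts, best first, with "score" (0 to 1); they miss things now and then, are a little off and sometimes report something else, mostly with a low value. They report only what shows in the picture. A call takes as long as a camera call. They do not tell look-alikes from the thing itself.
- nets.boxes_of(target, camera): "location" ([x, y, z] in m, in world coordinates, good to about 4 mm: the middle of the surface that is visible of it).
The state is a dict: "clock": time; "joint_pos": joint angles; "qvel": joint speeds; "tau": joint torques, N m; "tool_pos": TCP position; "orientation": TCP orientation; "force": force on the tool from outside, world axes, zero at the start; "moment": the same for the moment, N m; "opening": finger opening in m.
Only numpy, scipy, OpenCV 4.12 (cv2) and the standard library are available. Lean on these libraries where they do the work, as an engineer would, in place of code of your own. Each camera call takes 0.05 s, during which the arm holds its last target.

TASK

Take the wooden wedge out of its storage block, stand it thin end down in the slot of the wedge clamp with its sloping side towards the sliding jaw, and tap or press it down by its head until it stops going in, so that it stays there by itself and the jaw holds the round specimen tight against the screw. Make it firm, with a last push of about 15 to 20 N, but never force it: the resin specimen must not be crushed. Leave the petri dish, the loose specimen and the beaker where they are.

Things in the scene. Friction and masses are not known exactly. Their poses are not given: they have to be found in the camera images.
- wedge_mid (a point): Centre (half-way up) of the pale wooden wedge: 116 mm tall, 24 wide (x), 0.08 to 0.17 kg, tip down, z up. Head: 24 x 31 (y) x 24 mm block centred 46 mm above this point; grasp there, across x or y. Below it 92 mm of taper: -y face upright, 15.5 mm to -y of this point; +y face slopes 1:4; tip 8 mm thick, 31 mm under the head.
- block: Grey plastic storage block, 60 x 62 x 52 mm, fixed; origin at the centre of its underside. The lowest 42 mm of the wedge stand in its loose tapered socket (1 mm play), with the same yaw; lift straight up by 50 mm to clear it.
- slot_mouth (a point): Where wedge_mid should be in plan to enter the slot, its y axis along this y; 92 mm above the worktop, level with the slot's cheeks. Slot 28 mm wide in x, 84 mm deep. To -y a fixed upright wall (18 mm from here), to +y the jaw, whose face slopes 1:4; mouth open 14 to 15 mm in y, so the tip has about 3 mm to spare each way.
- jaw: Steel sliding jaw between slot and specimen, 26 mm wide; its origin and axes are those of the clamp, but it moves with the jaw along the clamp's +y (0 to 1 mm from the clamp's origin at the start); light friction of about 1 N, no spring.
- specimen: Black round mounted resin specimen, 30 mm across, 25 mm tall, standing loose in the clamp's nest on a pedestal 52 mm high, with 1 to 15 mm to spare between jaw and screw pad; origin under its centre. A squeeze of more than 32 N crushes it; 15 to 20 N on the wedge's head is enough and safe.
- petri_dish: Bystander: clear petri dish, 84 mm across, 14 mm tall; origin under its centre.
- specimen_7: Bystander: loose tan round mounted specimen, 30 mm across, 18 mm tall; origin under its centre.
- beaker: Bystander: clear beaker, 65 mm across, 90 mm tall; origin under its centre.
- jig: Fixed aluminium wedge clamp, base 70 x 136 mm; origin under it, z up, y from slot to screw. The wedge first touches with its tip 22 to 28 mm deep; pressed on it shifts the jaw (1 mm for 4 mm of depth) against a few N until jaw, specimen and screw meet at 38 to 82 mm, then resistance rises steeply. The screw is set anew each time: feel for the stop. Friction holds the wedge.
Not all that is in view belongs to the job. Leave any red look-alike of the specimen alone.

How it is judged:
By the outcome, as a careful person would: the job done as asked, in the order asked, and still so for the second after the job is handed in, with the robot touching nothing.
It also fails if it takes over 40 s, if anything falls off the work surface, if the arm or the gripper's body presses on something with over 40 N, if the wrist force passes 120 N, or if a joint passes its speed limit or range.

## Working session

There is one attempt and no reset: what is moved stays moved. The work goes in short steps, Python scripts to look and compute and a shell command to move; the robot and the scene stay as the last step left them, time stands still between calls to the robot, and variables do not carry over. Pictures are saved under pics/ and viewed, and the job is handed in when it is done.

```bash
ls; mkdir -p pics
cat > h.py <<'E'
import numpy as np, cv2
from plant import ctrl, vision, nets
def snap(n,f):
    p,d=vision.snapshot(n); cv2.imwrite('pics/'+f+'.png',p[:,:,::-1]); np.save('pics/'+f+'.npy',d); return p,d
def world(n,d,u,v):
    ci=vision.camera_info(n);K=np.array(ci["camera_matrix"]);T=np.linalg.inv(np.array(ci["camera_from_world"]))
    z=d[v,u]; c=np.stack([(u-K[0,2])/K[0,0]*z,(v-K[1,2])/K[1,1]*z,z,np.ones_like(z)])
    return (T@c.reshape(4,-1))[:3].reshape((3,)+np.shape(z))
E
python3 - <<'E'
from h import *
o=ctrl.get_obs(); print(o)
snap('scene','s0'); 
for t in ['wedge_mid','block','jaw','specimen','jig']:
    print(t,[(np.round(r['location'],4).tolist(),round(r['score'],2)) for r in nets.boxes_of(t,'scene')][:3])
snap('top','t0')
for t in ['wedge_mid','block','jaw','specimen','jig','beaker']:
    print(t,[(np.round(r['location'],4).tolist(),round(r['score'],2)) for r in nets.boxes_of(t,'top')][:3])
print(ctrl.get_obs()['clock'])
E
```

```text
pics
{'clock': 0.0, 'joint_pos': array([-5.69450863e+01,  2.05911421e+01,  6.34166200e-01, -2.04298354e-02,
       -7.01364757e+01, -1.65077380e+01]), 'qvel': array([ 0.02391175,  0.08080626,  0.07207371, -0.04125358,  0.01471668,
       -0.03074824]), 'tau': array([-4.83529238e-04, -5.82722819e+01,  2.93050146e+01,  6.99730173e+00,
        7.02512145e-03, -1.83269685e-04]), 'tool_pos': array([ 0.19207052, -0.64653399,  0.19702805]), 'orientation': array([-1.79991857e+02, -9.50572773e-02,  1.06540212e+02]), 'force': array([0.26635169, 0.31483132, 0.25577543]), 'moment': array([-0.00188832, -0.04298926,  0.00460865]), 'opening': 0.08752441423853108}
wedge_mid [([0.446, -0.3789, 0.0968], 0.57)]
block [([0.4289, -0.3796, 0.0332], 0.94)]
jaw []
specimen [([0.4251, -0.5497, 0.0195], 0.61), ([0.422, -0.2096, 0.0727], 0.55), ([0.4552, -0.4823, 0.0181], 0.53)]
jig [([0.4174, -0.2342, 0.0514], 0.79)]
wedge_mid [([0.4624, -0.3724, 0.1285], 0.7)]
block [([0.4545, -0.3664, 0.0527], 0.69)]
jaw [([0.4392, -0.2398, 0.0936], 0.55)]
specimen [([0.4327, -0.5496, 0.0143], 0.49), ([0.4425, -0.2081, 0.077], 0.4), ([0.4361, -0.096, 0.0231], 0.4)]
jig [([0.4395, -0.2128, 0.0565], 0.58)]
beaker []
0.65
```

View pics/s0.png

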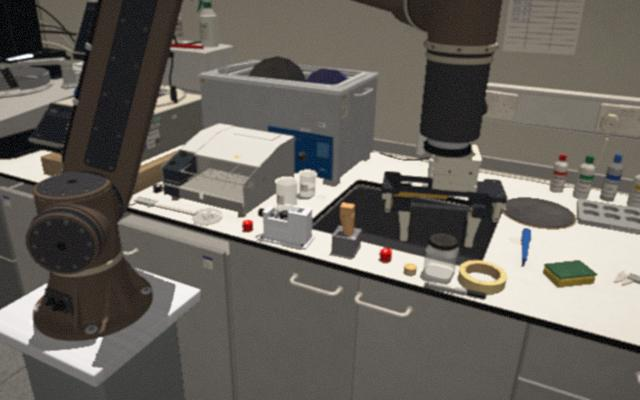

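View pics/t0.png

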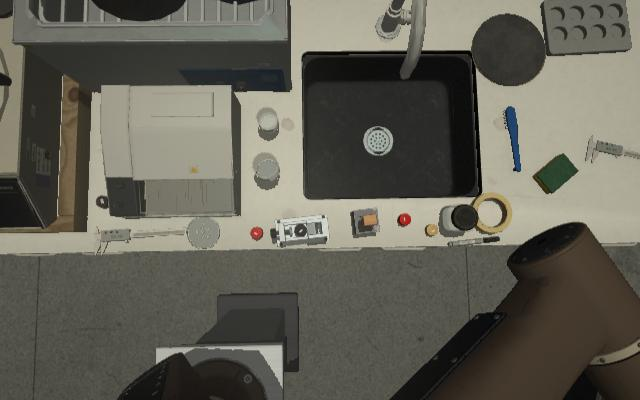

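The top picture shows the wedge and block at about (366,221), the clamp at (300,231), and red look-alikes at (257,233) and (404,219). I'll zoom in and extract the geometry.

Run:
```python
from h import *
p=cv2.imread('pics/t0.png');c=cv2.resize(p[195:255,240:400],None,fx=5,fy=5,interpolation=cv2.INTER_CUBIC)
p=cv2.imread('pics/s0.png');c2=cv2.resize(p[190:265,240:400],None,fx=5,fy=5,interpolation=cv2.INTER_CUBIC)[:298]
c2=cv2.resize(p[195:255,245:405],None,fx=5,fy=5,interpolation=cv2.INTER_CUBIC)
cv2.imwrite('pics/c0.png',np.vstack([c,c2]))
d=np.load('pics/t0.npy'); ci=vision.camera_info('top');print(ci)
v,u=np.mgrid[200:255,240:400]; W=world('top',d,u,v).reshape(3,-1).T
def rect(m,n):
    q=W[m]; print(n,len(q),q.mean(0).round(4),cv2.minAreaRect((q[:,:2]*1000).astype(np.float32)))
s=(W[:,0]<.53)
rect(s&(W[:,2]>.115)&(W[:,1]<-.3),'head')
rect(s&(W[:,2]>.045)&(W[:,2]<.06)&(W[:,1]<-.3),'block')
rect(s&(W[:,2]>.08)&(W[:,2]<.13)&(W[:,1]>-.3),'clamp hi')
rect(s&(W[:,2]>.01)&(W[:,2]<.13)&(W[:,1]>-.3)&(W[:,1]<-.12),'clamp all')
print(vision.camera_info('wrist'))
```

```text
{'camera_matrix': array([[419.41450019,   0.        , 317.51388155],
       [  0.        , 419.41450019, 196.73304429],
       [  0.        ,   0.        ,   1.        ]]), 'camera_from_world': array([[-0.01802821, -0.9995684 ,  0.02319468, -0.24679608],
       [-0.99541725,  0.01576471, -0.09431844,  0.52667505],
       [ 0.09391207, -0.02478878, -0.99527184,  1.04450975],
       [ 0.        ,  0.        ,  0.        ,  1.        ]])}
head 141 [ 0.4586 -0.3728  0.125 ] ((458.7333068847656, -373.2729187011719), (23.878007888793945, 30.557615280151367), 6.13470458984375)
block 425 [ 0.4583 -0.372   0.0514] ((458.960693359375, -375.3462219238281), (59.86122131347656, 59.909751892089844), 5.888916969299316)
clamp hi 363 [ 0.4417 -0.2423  0.0902] ((439.55230712890625, -217.94052124023438), (43.831295013427734, 119.479736328125), 5.277671813964844)
clamp all 1058 [ 0.4384 -0.2117  0.0688] ((438.601318359375, -208.06658935546875), (68.78766632080078, 140.81629943847656), 5.490895748138428)
{'camera_matrix': array([[309.70691629,   0.        , 313.13391785],
       [  0.        , 309.70691629, 196.08891813],
       [  0.        ,   0.        ,   1.        ]]), 'tool_from_camera': array([[ 9.99998875e-01, -1.49211666e-03, -1.52541400e-04,
         9.06074939e-04],
       [ 1.48219354e-03,  9.67496004e-01,  2.52881958e-01,
        -6.95312008e-02],
       [-2.29746187e-04, -2.52881900e-01,  9.67497128e-01,
        -1.86661364e-01],
       [ 0.00000000e+00,  0.00000000e+00,  0.00000000e+00,
         1.00000000e+00]])}
```

View pics/c0.png

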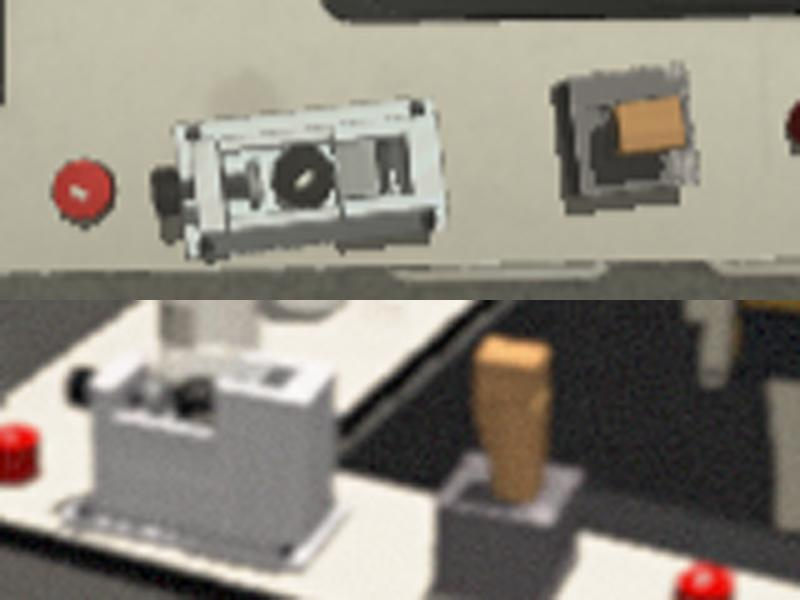

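Both clamp and wedge have a yaw of about +6°, with the slot at the −y end. Next I'll move to a close view from above with the wrist camera.

```bash
python3 -m jog '0 0 .91 0 0 -.79 1; 0 0 .92 0 0 -.79 1; 0 0 0 .92 .73 0 1; 0 0 0 .92 .73 0 1; 0 0 0 .92 .73 0 1; 0 0 0 .92 .73 0 1; 0 0 0 .92 .73 0 1; 0 0 0 .92 .73 0 1'; python3 -m jog '0 0 0 .92 .73 0 1; 0 0 0 .92 .73 0 1; 0 0 0 .92 .73 0 1;0 0 0 0 0 0 1;0 0 0 0 0 0 1'
cat >> h.py <<'E'
from scipy.spatial.transform import Rotation as Ro
def tool():
    o=ctrl.get_obs(); T=np.eye(4); T[:3,:3]=Ro.from_euler('xyz',o['orientation'],degrees=True).as_matrix(); T[:3,3]=o['tool_pos']; return T,o
def wworld(d,u,v,T,usez=None):
    ci=vision.camera_info('wrist');K=np.array(ci['camera_matrix']);X=T@np.array(ci['tool_from_camera'])
    a=(u-K[0,2])/K[0,0];b=(v-K[1,2])/K[1,1];r=np.hypot(a,b)+1e-9
    dr=np.stack([np.sin(r)*a/r,np.sin(r)*b/r,np.cos(r)]); dr=dr/dr[2]
    dw=np.tensordot(X[:3,:3],dr,1)
    o=X[:3,3].reshape((3,)+(1,)*np.ndim(u))
    if usez is not None: return o+dw*(usez-o[2])/dw[2]
    return o+dw*d[v,u]
def go(x,y,z,yaw):
    T,o=tool(); R=T[:3,:3]; yw=np.arctan2(R[1,0],R[0,0])*57.29578
    Rt=Ro.from_euler('xyz',[180,0,yaw],degrees=True)
    print('rot units',((Ro.from_matrix(R).inv()*Rt).as_rotvec()*10).round(3),'shift units cur axes',(R.T@(np.array([x,y,z])-T[:3,3])/.04).round(3),'target axes',(Rt.as_matrix().T@(np.array([x,y,z])-T[:3,3])/.04).round(3),'clock',o['clock'])
E
python3 - <<'E'
from h import *
T,o=tool();print(o['tool_pos'],o['orientation'],o['clock']); np.save('pics/w1T.npy',T)
p,d=snap('wrist','w1')
E
```

```text
clock: 1.65
tool_pos: [0.3438, -0.4076, 0.2614]
orientation: [180.0, 0.0, 96.1]
force: [1.1, -0.3, -0.1]
opening: 0.0878
clock: 2.28
tool_pos: [0.4186, -0.2899, 0.2613]
orientation: [180.0, 0.0, 96.1]
force: [-1.1, -1.3, -0.0]
opening: 0.0879
[ 0.41859511 -0.28986835  0.26131375] [1.79991001e+02 8.93012689e-03 9.61141051e+01] 2.275
```

View pics/w1.png

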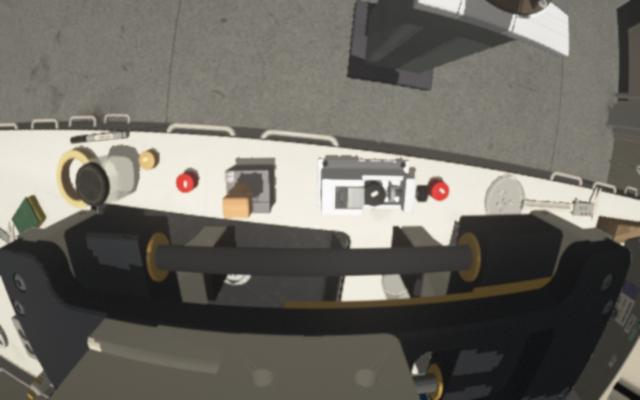

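The wrist picture shows the wedge head at (236,207), the block at (250,190), the clamp at (365,185) with its slot near (340,193), and the specimen at (375,193). Now I'll measure them.

Run:
```python
from h import *
d=np.load('pics/w1.npy');T=np.load('pics/w1T.npy');p=cv2.imread('pics/w1.png')
c=cv2.resize(p[145:225,215:435],None,fx=3.6,fy=3.6,interpolation=cv2.INTER_CUBIC);cv2.imwrite('pics/c1.png',c)
v,u=np.mgrid[145:225,215:435];W=wworld(d,u,v,T).reshape(3,-1).T
def rect(m,n):
    q=W[m]; print(n,len(q),q.mean(0).round(4),cv2.minAreaRect((q[:,:2]*1000).astype(np.float32)))
x,y,z=W.T
rect((z>.118)&(z<.14)&(y<-.3),'head')
rect((z>.045)&(z<.06)&(y<-.3),'block')
rect((z>.085)&(z<.1)&(y>-.3),'clamp top')
# clamp-frame profile along y at centre line
th=np.radians(5.7);ox,oy=.4386,-.21
X=(x-ox)*np.cos(th)+(y-oy)*np.sin(th);Y=-(x-ox)*np.sin(th)+(y-oy)*np.cos(th)
for x0 in (-8,-4,0,4,8):
    s=np.where((abs(X*1000-x0)<1.2)&(abs(Y)<.08)&(z>.01))[0];s=s[np.argsort(Y[s])]
    print(x0,[(int(round(Y[i]*1000)),int(round(z[i]*1000))) for i in s])
```

```text
head 573 [ 0.4546 -0.372   0.1253] ((455.64178466796875, -372.5516052246094), (24.018163681030273, 31.198694229125977), 5.172318458557129)
block 1235 [ 0.4486 -0.3674  0.0515] ((455.6976318359375, -374.0093994140625), (59.768062591552734, 60.7583122253418), 5.2163286209106445)
clamp top 1308 [ 0.4384 -0.252   0.0916] ((438.9889221191406, -251.87265014648438), (43.887271881103516, 51.145870208740234), 5.524379253387451)
-8 [(-67, 80), (-67, 79), (-66, 92), (-66, 92), (-65, 92), (-65, 92), (-64, 92), (-64, 92), (-63, 91), (-63, 91), (-62, 92), (-62, 92), (-60, 92), (-60, 91), (-59, 91), (-59, 90), (-58, 92), (-58, 92), (-57, 91), (-56, 92), (-56, 92), (-54, 92), (-54, 92), (-53, 93), (-53, 91), (-52, 92), (-52, 91), (-51, 89), (-42, 68), (-42, 67), (-41, 74), (-41, 73), (-40, 79), (-40, 78), (-39, 78), (-39, 77), (-38, 82), (-38, 81), (-37, 88), (-37, 86), (-36, 91), (-36, 91), (-35, 92), (-35, 91), (-34, 92), (-34, 90), (-33, 93), (-33, 92), (-32, 92), (-32, 91), (-31, 92), (-31, 92), (-30, 93), (-29, 91), (-28, 93), (-28, 92), (-27, 93), (-27, 92), (-26, 92), (-26, 92), (-25, 93), (-
[... 8103 characters left out ...]
), (-5, 76), (-4, 77), (-2, 76), (-1, 77), (0, 78), (0, 77), (1, 78), (1, 77), (3, 77), (3, 76), (4, 77), (5, 78), (7, 78), (7, 76), (8, 77), (9, 77), (20, 52), (22, 52), (23, 51), (23, 51), (34, 52), (35, 53), (37, 53), (37, 52), (37, 51), (38, 58), (38, 53), (38, 58), (38, 52), (39, 76), (39, 75), (39, 79), (39, 70), (39, 69), (40, 59), (40, 78), (40, 63), (40, 80), (40, 79), (41, 81), (42, 79), (43, 80), (43, 79), (44, 80), (46, 80), (46, 79), (47, 81), (47, 80), (48, 81), (49, 80), (50, 80), (50, 79), (51, 80), (51, 80), (62, 61), (62, 63), (63, 70), (63, 69), (64, 64), (64, 72), (64, 70), (66, 70), (66, 70), (67, 71), (67, 71), (68, 71), (68, 71), (70, 70), (70, 69), (71, 71), (71, 70)]
```

View pics/c1.png

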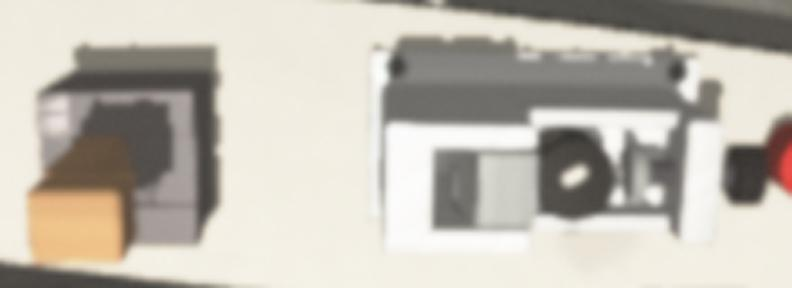

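Run:
```python
from h import *
d=np.load('pics/w1.npy');T=np.load('pics/w1T.npy')
v,u=np.mgrid[145:225,215:435];W=wworld(d,u,v,T).reshape(3,-1).T
x,y,z=W.T;th=np.radians(5.5);ox,oy=.4390,-.2519
X=((x-ox)*np.cos(th)+(y-oy)*np.sin(th))*1e3;Y=(-(x-ox)*np.sin(th)+(y-oy)*np.cos(th))*1e3
t=(z>.0895)&(z<.095)
for y0 in range(-24,28,3):
    s=t&(abs(Y-y0)<1.0); a=np.sort(X[s]); 
    g=np.diff(a); i=g.argmax() if len(g) else 0
    print(y0,len(a),a[[0,-1]].round(1), 'gap',a[i].round(1),a[i+1].round(1))
for x0 in range(-12,13,3):
    s=t&(abs(X-x0)<1.0)&(Y<20); a=np.sort(Y[s]); g=np.diff(a); i=g.argmax(); print('x',x0,a[0].round(1),a[i].round(1),a[i+1].round(1))
```

```text
-24 70 [-21.2  21.7] gap 13.9 15.5
-21 57 [-21.6  21.6] gap 7.4 9.0
-18 67 [-21.4  21.4] gap 17.9 19.6
-15 60 [-21.5  21.8] gap 12.5 14.2
-12 62 [-21.4  21.8] gap 19.1 20.8
-9 38 [-21.5  21.7] gap -5.5 7.0
-6 16 [-21.5  21.8] gap -12.9 15.4
-3 28 [-21.6  21.6] gap -12.8 14.7
0 13 [-21.2  21.3] gap -13.0 15.2
3 28 [-21.6  21.6] gap -13.0 15.0
6 53 [-21.4  21.5] gap 17.5 19.8
9 63 [-21.7  21.6] gap 4.4 6.2
12 51 [-21.7  21.8] gap 16.3 17.9
15 63 [-21.5  21.5] gap -1.3 0.3
18 52 [-21.8  21.6] gap 6.4 8.0
21 62 [-21.7  21.5] gap 17.7 19.2
24 54 [-21.6  21.9] gap -18.8 -17.1Traceback (most recent call last):
  File "<stdin>", line 10, in <module>
IndexError: index 0 is out of bounds for axis 0 with size 0
```

```bash
python3 -c "
from h import *
go(.4556,-.3726,.18,95.4)"
```

```text
rot units [0.    0.001 0.115] shift units cur axes [-2.145  0.709  2.032] target axes [-2.137  0.734  2.031] clock 2.325
```

```bash
python3 -m jog '0 0 .115 0 0 0 1; 0 0 0 -.71 .24 0 1; 0 0 0 -.71 .24 .5 1; 0 0 0 -.72 .25 .8 1; 0 0 0 0 0 .73 1; 0 0 0 0 0 0 1'; python3 -c "
from h import *
go(.4556,-.3726,.097,95.4)"
```

```text
clock: 3.08
tool_pos: [0.4536, -0.3726, 0.1774]
orientation: [-179.7, -0.2, 95.3]
force: [0.3, -0.7, 0.3]
opening: 0.0874
rot units [-0.047 -0.028 -0.025] shift units cur axes [-0.01   0.059  2.009] target axes [-0.004  0.05   2.009] clock 3.075
```

```bash
python3 -m jog '0 0 0 0 .04 .6 1; 0 0 0 0 0 .6 1; 0 0 0 0 0 .6 1; 0 0 0 0 0 .2 1; 0 0 0 0 0 0 1'; python3 -c "
from h import *
go(.4556,-.3726,.097,95.4)"
```

```text
clock: 3.7
tool_pos: [0.4576, -0.3726, 0.1009]
orientation: [180.0, 0.0, 95.4]
force: [-0.2, -0.5, -0.2]
opening: 0.0876
rot units [0.005 0.006 0.   ] shift units cur axes [ 0.005 -0.049  0.098] target axes [ 0.005 -0.049  0.098] clock 3.7
```

```bash
python3 -m jog '0 0 0 0 -.05 .1 1; 0 0 0 0 0 0 -1; 0 0 0 0 0 0 -1; 0 0 0 0 0 0 -1; 0 0 0 0 0 0 -1;0 0 0 0 0 0 -1'; python3 -c "
from h import *
T,o=tool();print(o['force'],o['moment'],o['opening']);np.save('pics/w2T.npy',T)
p,d=snap('wrist','w2')
go(.4556,-.3726,.097,95.4)"
```

```text
clock: 4.45
tool_pos: [0.4553, -0.3724, 0.096]
orientation: [-180.0, -0.0, 95.4]
force: [0.4, -0.5, 0.7]
opening: 0.0432
[ 0.36377709 -0.53067095  0.6830564 ] [ 0.00841911  0.00506725 -0.03547079] 0.04315510375557832
rot units [-0.001 -0.     0.001] shift units cur axes [-0.005  0.007 -0.026] target axes [-0.005  0.007 -0.026] clock 4.5
```

View pics/w2.png

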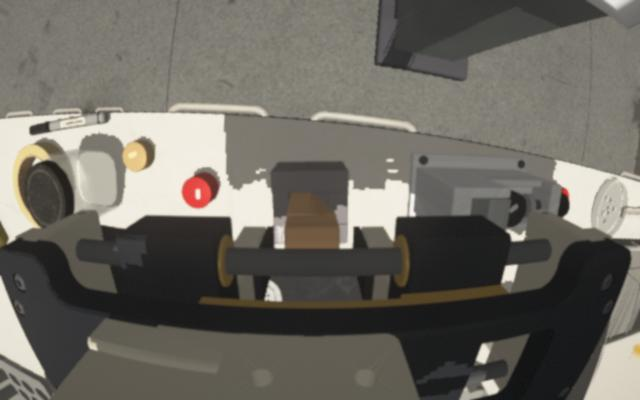

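The wedge at (312,220) sits between the fingers, which are still closing (gap 43 mm). I'll keep closing.

```bash
python3 -m jog '0 0 0 0 0 0 -1; 0 0 0 0 0 0 -1; 0 0 0 0 0 0 -1; 0 0 0 0 0 0 -1'
```

```text
clock: 5.0
tool_pos: [0.4566, -0.374, 0.0975]
orientation: [179.9, 0.2, 95.4]
force: [0.0, -3.6, 5.6]
opening: 0.0017
```

```bash
python3 -c "
from h import *
T,o=tool();print(o['force'],o['moment'],o['opening']);np.save('pics/w3T.npy',T)
p,d=snap('wrist','w3');p,d=snap('scene','s3')
a=cv2.imread('pics/s3.png')[150:300,220:440];b=cv2.imread('pics/w3.png')
cv2.imwrite('pics/c3.png',np.hstack([cv2.resize(a,(430,293)),cv2.resize(b[130:300,200:440],(370,293))]))
"
```

```text
[ 0.04287801 -3.61337004  5.6355694 ] [-1.30017783e+00 -9.58301769e-02  1.02611893e-03] 0.0017441816553487813
```

View pics/c3.png

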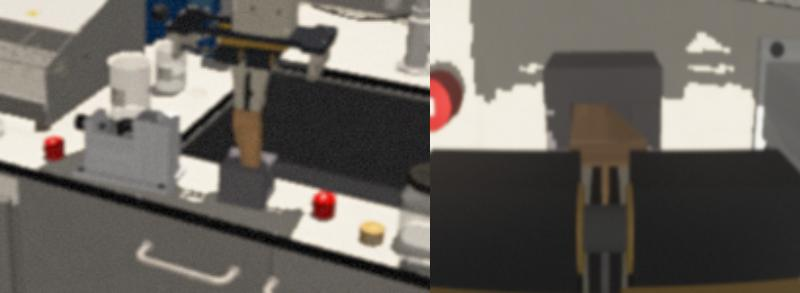

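```bash
python3 -c "
from h import *
for n in ('2','3'):
    d=np.load('pics/w%s.npy'%n);T=np.load('pics/w%sT.npy'%n);p=cv2.imread('pics/w%s.png'%n)
    v,u=np.mgrid[170:300,240:400];W=wworld(d,u,v,T);hsv=cv2.cvtColor(p,cv2.COLOR_BGR2HSV)[170:300,240:400]
    m=(hsv[...,0]<22)&(hsv[...,1]>90)&(W[2]<.14)&(W[2]>.05)&(W[1]>-.41)&(W[1]<-.34)
    q=W[:,m].T; top=q[q[:,2]>.118];print(n,len(q),len(top),q.min(0).round(4),q.max(0).round(4)); 
    if len(top)>5: print(cv2.minAreaRect((top[:,:2]*1000).astype(np.float32)),top.mean(0))
p=cv2.imread('pics/s3.png');d=np.load('pics/s3.npy')
v,u=np.mgrid[150:260,300:400];W=world('scene',d,u,v);hsv=cv2.cvtColor(p,cv2.COLOR_BGR2HSV)[150:260,300:400]
m=(hsv[...,0]<22)&(hsv[...,1]>90)&(abs(W[0]-.45)<.06)
print(W[:,m].min(1),W[:,m].max(1))
for vv in range(170,240,4):
    w=world('scene',d,np.arange(338,358,3),np.full(7,vv));print(vv,[tuple((w[:,i]*1000).round().astype(int)) for i in range(7)])
cv2.imwrite('pics/c3b.png',cv2.resize(p[150:260,290:410],None,fx=5,fy=5,interpolation=cv2.INTER_CUBIC))
cv2.imwrite('pics/c3c.png',cv2.resize(cv2.imread('pics/w3.png')[150:290,240:400],None,fx=4,fy=4,interpolation=cv2.INTER_CUBIC))
"
```

```text
2 2403 1284 [ 0.4418 -0.3895  0.0501] [ 0.4572 -0.3587  0.1277]
((449.71441650390625, -373.3573913574219), (12.99990463256836, 28.364530563354492), 5.531043529510498) [ 0.44895736 -0.3733562   0.12499014]
3 1335 312 [ 0.4421 -0.3897  0.0508] [ 0.4579 -0.3586  0.1374]
((450.7212219238281, -373.92193603515625), (14.440163612365723, 17.377338409423828), 4.690329074859619) [ 0.44680573 -0.37436741  0.12367601]
[ 0.3922237  -0.49235169 -0.00922176] [ 0.47628528 -0.29651772  0.23732757]
170 [(np.int64(430), np.int64(-358), np.int64(224)), (np.int64(432), np.int64(-365), np.int64(225)), (np.int64(429), np.int64(-374), np.int64(227)), (np.int64(430), np.int64(-381), np.int64(228)), (np.int64(434), np.int64(-387), np.int64(228)), (np.int64(432), np.int64(-395), np.int64(230)), (np.int64(431), np.int64(-402), np.int64(232))]
174 [(np.int64(422), np.int64(-362), np.int64(217)), (np.int64(429), np.int64(-367), np.int64(216)), (np.int64(441), np.int64(-369), np.int64(212)), (np.int64(435), np.int64(-379), np.int64(216)), (np.int64(437), np.int64(-386), np.int64(217)), (np.int64(434), np.int64(-39
[... 4792 characters left out ...]
, np.int64(-390), np.int64(50))]
234 [(np.int64(436), np.int64(-362), np.int64(54)), (np.int64(442), np.int64(-367), np.int64(53)), (np.int64(446), np.int64(-373), np.int64(52)), (np.int64(444), np.int64(-382), np.int64(56)), (np.int64(445), np.int64(-390), np.int64(57)), (np.int64(455), np.int64(-394), np.int64(54)), (np.int64(457), np.int64(-401), np.int64(55))]
238 [(np.int64(424), np.int64(-367), np.int64(50)), (np.int64(428), np.int64(-374), np.int64(50)), (np.int64(429), np.int64(-381), np.int64(52)), (np.int64(434), np.int64(-387), np.int64(50)), (np.int64(432), np.int64(-396), np.int64(54)), (np.int64(435), np.int64(-402), np.int64(54)), (np.int64(451), np.int64(-403), np.int64(46))]
```

View pics/c3b.png

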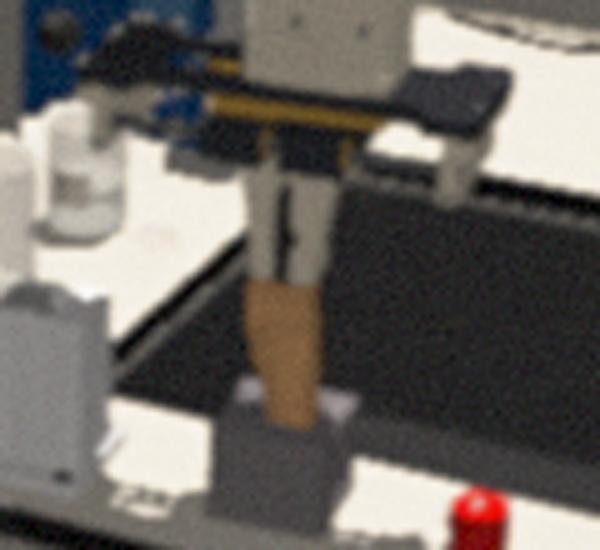

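View pics/c3c.png

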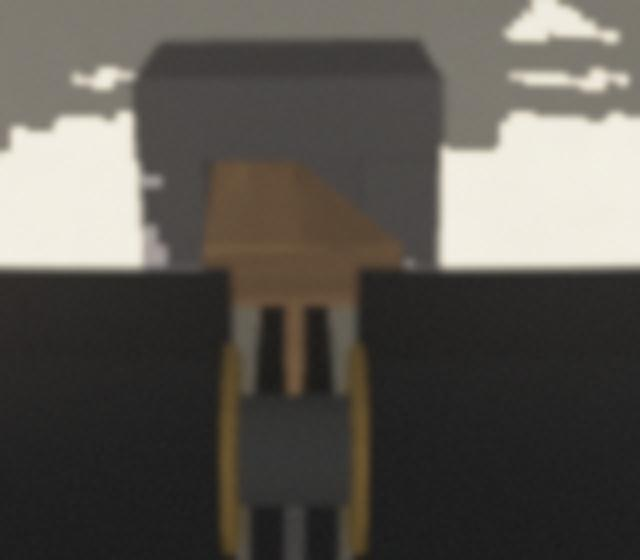

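```bash
python3 -c "
from h import *
I=np.eye(4)
for n,us in (('1',(195,205,215,225,400,410,425,435)),('2',(245,255,370,380)),('3',(299,303,306,310,313,317,320,324,328,332))):
    d=np.load('pics/w%s.npy'%n)
    for vv in range(205,305,6):
        w=wworld(d,np.array(us),np.full(len(us),vv),I);print(n,vv,[tuple(int(round(a*1000)) for a in w[:,i]) for i in range(len(us))])
T,o=tool();print(o['joint_pos'],o['tool_pos'])
"
```

```text
1 205 [(-186, 61, 260), (-169, 62, 261), (-152, 61, 260), (-97, 24, 135), (116, 43, 197), (124, 38, 180), (177, 62, 261), (194, 62, 260)]
1 211 [(-188, 72, 261), (-170, 71, 260), (-154, 71, 261), (1, -70, -187), (136, 71, 261), (125, 46, 181), (178, 72, 261), (196, 72, 262)]
1 217 [(-273, 149, 460), (-249, 149, 462), (-155, 82, 263), (-99, 39, 136), (137, 82, 263), (153, 81, 260), (179, 82, 261), (197, 83, 262)]
1 223 [(-276, 165, 462), (-250, 164, 461), (-226, 164, 463), (-201, 164, 464), (137, 92, 262), (154, 92, 261), (180, 92, 261), (198, 93, 262)]
1 229 [(-278, 179, 462), (-57, -13, -38), (-52, -13, -38), (-47, -12, -35), (47, -12, -36), (52, -13, -39), (60, -13, -39), (198, 102, 259)]
1 235 [(-59, -13, -48), (-54, -13, -47), (-49, -13, -46), (-45, -12, -43), (45, -12, -44), (49, -13, -47), (57, -13, -47), (201, 114, 261)]
1 241 [(-56, -13, -56), (-51, -13, -56), (-48, -11, -49), (-43, -11, -49), (44, -10, -47), (49, -10, -48), (54, -13, -55), (59, -13, -56)]
1 247 [(-34, -34, -108), (-31, -34, -108), (-28, -33, -107), (-25, -34, -107), (26, -33, -106), (29, -33, -107), (33, -34
[... 4633 characters left out ...]
), (-2, -3, -74), (-1, -4, -76), (0, 220, 302), (2, -4, -75), (3, -3, -74), (5, -4, -76), (4, -27, -114), (5, -29, -118)]
3 289 [(-4, -13, -96), (-4, 0, -75), (-3, 0, -75), (-1, 0, -74), (0, 233, 300), (2, 0, -74), (3, 0, -75), (5, -1, -76), (5, -17, -103), (5, -27, -118)]
3 295 [(-4, -11, -96), (-4, 3, -75), (-3, 4, -74), (-1, 2, -76), (0, 246, 301), (2, 3, -74), (3, 3, -74), (5, 2, -77), (5, -15, -103), (5, -26, -119)]
3 301 [(-3, -25, -121), (1, -70, -187), (-3, 6, -75), (-1, 6, -75), (0, 260, 301), (2, 6, -74), (3, 7, -74), (3, -25, -120), (4, -25, -121), (5, -24, -120)]
[-20.28391328  17.30798349 -18.21545116   0.10813753 -54.28217201
 -64.34385994] [ 0.45658074 -0.37389317  0.09744736]
```

The pictures show that the real fingertips sit about 30 mm behind the reported TCP. The shut fingers are resting on the head top, which is at tool z ≈ −28. I'll use that measured finger length: raise, open, then go lower.

```bash
python3 -m jog '0 0 0 0 0 -.4 -1; 0 0 0 0 0 0 1; 0 0 0 0 0 0 1; 0 0 0 0 0 0 1; 0 0 0 0 0 0 1; 0 0 0 0 0 0 1; 0 0 0 0 0 0 1;0 0 0 0 0 0 1'; python3 -c "
from h import *
T,o=tool();print(o['force'],o['moment'],o['opening']);np.save('pics/w4T.npy',T)
p,d=snap('wrist','w4')
go(.4556,-.3726,.068,95.4)
# finger tips in tool frame
I=np.eye(4);v,u=np.mgrid[200:250,180:440];w=wworld(d,u,v,I);m=(w[2]>-60)&(w[2]<-.02)&(w[1]>-.03)&(w[1]<.04)&(abs(w[0])<.09)&(w[2]>-.06)
q=w[:,m];print(q.shape,np.percentile(q[2],[90,99,100]),q[0].min(),q[0].max())
v,u=np.mgrid[145:260,180:440];W=wworld(d,u,v,T).reshape(3,-1).T;x,y,z=W.T
def rect(m,n):
    q=W[m]; print(n,len(q),q.mean(0).round(4),cv2.minAreaRect((q[:,:2]*1000).astype(np.float32)))
rect((z>.118)&(z<.13)&(y<-.34)&(y>-.41)&(x<.5)&(x>.42),'head')
"
```

```text
clock: 6.1
tool_pos: [0.4553, -0.3724, 0.112]
orientation: [180.0, 0.0, 95.4]
force: [0.8, 0.4, 0.5]
opening: 0.0651
[0.82887184 0.36342005 0.46281755] [-0.02098017  0.00442598  0.00265541] 0.06507436692979594
rot units [ 0. -0.  0.] shift units cur axes [-0.005  0.006  1.098] target axes [-0.005  0.006  1.098] clock 6.15
(3, 1595) [-0.03372598 -0.0291231  -0.02739733] -0.04923540911822519 0.05012402237062397
head 1722 [ 0.4523 -0.3721  0.125 ] ((453.188232421875, -372.07598876953125), (20.63558578491211, 31.27177619934082), 3.5284202098846436)
```

View pics/w4.png

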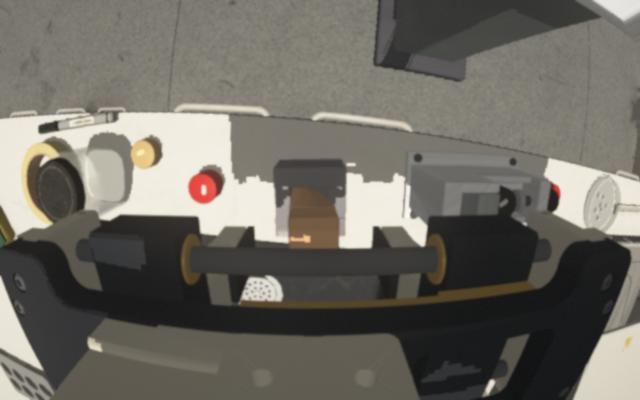

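```bash
python3 -m jog '0 0 0 0 0 .4 .6; 0 0 0 0 0 .4 .6; 0 0 0 0 0 .3 .6; 0 0 0 0 0 0 -1; 0 0 0 0 0 0 -1; 0 0 0 0 0 0 -1; 0 0 0 0 0 0 -1;0 0 0 0 0 0 -1'; python3 -m jog '0 0 0 0 0 0 -1; 0 0 0 0 0 0 -1; 0 0 0 0 0 0 -1'
```

```text
clock: 7.15
tool_pos: [0.4556, -0.373, 0.0684]
orientation: [180.0, 0.1, 95.4]
force: [-0.0, -1.6, 1.6]
opening: 0.0313
clock: 7.52
tool_pos: [0.4556, -0.3729, 0.0684]
orientation: [180.0, 0.0, 95.4]
force: [0.5, -2.7, 3.9]
opening: 0.0309
```

```bash
python3 -m jog '0 0 0 0 0 -.3 -1; 0 0 0 0 0 -.5 -1; 0 0 0 0 0 -.6 -1; 0 0 0 0 0 -.6 -1; 0 0 0 0 0 -.5 -1; 0 0 0 0 0 0 -1'; python3 -c "
from h import *
T,o=tool();print(o['force'],o['moment'],o['opening'])
go(.4384,-.2429,.170,95.5)"
```

```text
clock: 8.28
tool_pos: [0.4559, -0.3722, 0.1697]
orientation: [179.9, 0.0, 95.4]
force: [0.2, -0.7, -0.5]
opening: 0.0311
[ 0.17290903 -0.72135358 -0.51379016] [0.04137024 0.00390756 0.06983889] 0.031075097594969046
rot units [ 0.024  0.005 -0.016] shift units cur axes [ 3.259 -0.131 -0.01 ] target axes [ 3.259 -0.126 -0.008] clock 8.275
```

```bash
python3 -m jog '0 0 0 .5 0 0 -1; 0 0 0 .8 0 0 -1; 0 0 0 .8 -.06 0 -1; 0 0 0 .7 -.07 0 -1; 0 0 0 .45 0 0 -1; 0 0 0 0 0 0 -1; 0 0 0 0 0 0 -1'; python3 -c "
from h import *
T,o=tool();print(o['force'],o['opening']);np.save('pics/w5T.npy',T)
go(.4384,-.2429,.170,95.5)
p,d=snap('wrist','w5');snap('scene','s5');snap('top','t5')
a=cv2.resize(cv2.imread('pics/s5.png')[150:255,240:360],None,fx=3.3,fy=3.3,interpolation=cv2.INTER_CUBIC);b=cv2.resize(p[140:270,230:420,::-1],(400,346),interpolation=cv2.INTER_CUBIC)
cv2.imwrite('pics/c5.png',np.hstack([a,b]))
"
```

```text
clock: 9.15
tool_pos: [0.4381, -0.2436, 0.1678]
orientation: [-180.0, 0.0, 95.4]
force: [-0.3, -0.5, -1.8]
opening: 0.0312
[-0.2811878  -0.49418344 -1.78974639] 0.031174291692602194
rot units [-0.002  0.    -0.013] shift units cur axes [ 0.016  0.01  -0.054] target axes [ 0.016  0.01  -0.054] clock 9.15
```

View pics/c5.png

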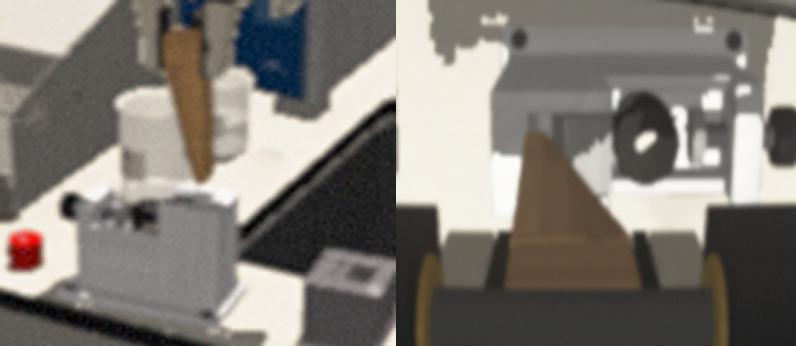

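Run:
```python
from h import *
d=np.load('pics/w5.npy');T=np.load('pics/w5T.npy');p=cv2.imread('pics/w5.png')
v,u=np.mgrid[140:270,200:440];W=wworld(d,u,v,T).reshape(3,-1).T;hsv=cv2.cvtColor(p,cv2.COLOR_BGR2HSV)[140:270,200:440].reshape(-1,3)
th=np.radians(5.5);ox,oy=.4390,-.2519
x,y,z=W.T
X=((x-ox)*np.cos(th)+(y-oy)*np.sin(th))*1e3;Y=(-(x-ox)*np.sin(th)+(y-oy)*np.cos(th))*1e3
m=(hsv[:,0]<22)&(hsv[:,1]>90)&(z>.1)&(abs(X)<25)&(abs(Y-8)<25)
print('tip z',z[m].min())
for zz in np.arange(.105,.2,.01):
    s=m&(abs(z-zz)<.003)
    if s.sum()>3: print(round(zz,3),s.sum(),'X',X[s].min().round(1),np.median(X[s]).round(1),'Y',Y[s].min().round(1),Y[s].max().round(1))
t=(z>.0895)&(z<.095)&(abs(X)<23)
print('top X ext',np.percentile(X[t],[1,99]),'Y',np.percentile(Y[t],[1,99]))
for x0 in (-12,-10,-8,-6,-4,0):
    s=t&(abs(X-x0)<1.0)&(Y<20); a=np.sort(Y[s])
    if len(a)>3: g=np.diff(a); i=g.argmax(); print('x',x0,a[0].round(1),a[i].round(1),a[i+1].round(1))
for y0 in range(-6,6,2):
    s=t&(abs(Y-y0)<1);a=np.sort(X[s]); print('y',y0,a.round(1)[:3],a[a<0].max() if (a<0).any() else None)
# top camera head
d=np.load('pics/t5.npy');s5=np.load('pics/s5.npy');p=cv2.imread('pics/s5.png')
v,u=np.mgrid[150:255,240:360];W=world('scene',s5,u,v).reshape(3,-1).T;hsv=cv2.cvtColor(p,cv2.COLOR_BGR2HSV)[150:255,240:360].reshape(-1,3)
x,y,z=W.T
X=((x-ox)*np.cos(th)+(y-oy)*np.sin(th))*1e3;Y=(-(x-ox)*np.sin(th)+(y-oy)*np.cos(th))*1e3
m=(hsv[:,0]<22)&(hsv[:,1]>90)&(z>.1)&(abs(X)<25)&(abs(Y-8)<25)
print('scene')
for zz in np.arange(.105,.2,.01):
    s=m&(abs(z-zz)<.005)
    if s.sum()>3: print(round(zz,3),s.sum(),'X',np.median(X[s]).round(1),'Y',Y[s].min().round(1),Y[s].max().round(1))
t=(z>.0895)&(z<.095)&(abs(X)<25)&(abs(Y)<30);print(X[t].min(),X[t].max(),Y[t].min(),Y[t].max())
```

```text
tip z 0.11373350722484574
0.115 6 X -11.6 -11.4 Y -7.0 -3.1
0.125 19 X -12.2 -11.9 Y -6.6 1.2
0.135 21 X -11.9 -11.7 Y -6.6 3.7
0.145 52 X -12.4 -11.6 Y -6.5 6.7
0.155 61 X -12.3 -11.9 Y -6.1 9.5
0.165 62 X -12.3 -11.9 Y -6.1 11.4
0.175 78 X -12.8 -11.9 Y -5.8 15.4
0.185 116 X -12.7 -11.9 Y -5.5 17.5
0.195 160 X -12.6 -11.9 Y -5.7 20.7
top X ext [-21.53885078  19.88559734] Y [-25.17831997  24.68269005]
x -12 -25.4 -9.5 6.2
x -10 -25.4 -9.5 5.3
x -8 -24.6 -9.6 6.2
x -6 -24.6 -11.3 6.2
x -4 -24.7 -12.2 6.2
x 0 -24.7 -12.3 5.2
y -6 [-21.6 -21.5 -20.9] -13.860860958238726
y -4 [-21.5 -21.  -20.9] -13.795061663252076
y -2 [-21.9 -21.6 -20.9] -13.830841624831923
y 0 [-21.6 -21.4 -20.9] -13.948584602725827
y 2 [-21.6 -21.6 -20.9] -13.69620065225673
y 4 [-21.5 -21.4 -20.8] -13.54927146632253
scene
0.115 8 X -4.3 Y -9.1 -5.9
0.125 20 X -5.7 Y -9.9 -2.2
0.135 28 X -9.4 Y -10.0 3.2
0.145 27 X -8.3 Y -9.5 3.6
0.155 31 X -9.0 Y -8.4 7.6
0.165 37 X -9.6 Y -8.2 10.7
0.175 35 X -10.1 Y -9.2 12.4
0.185 40 X -11.2 Y -8.5 14.4
0.195 43 X -9.4 Y -8.4 21.3
-23.511274623138398 24.25351948830188 -25.864945492298702 27.311652892428363
```

The tip spans Y −7 to +1 in a mouth running from −9.4 to 5.6. X is centred, with the wedge at −12 and the slot edge at −13.7. I'll shift +1 mm in y and descend.

```bash
python3 -m jog '0 0 0 .025 0 .2 -1; 0 0 0 0 0 .25 -1; 0 0 0 0 0 .25 -1; 0 0 0 0 0 .2 -1; 0 0 0 0 0 0 -1'
```

```text
clock: 9.93
tool_pos: [0.4373, -0.2424, 0.1311]
orientation: [-179.9, -0.0, 95.4]
force: [0.3, -0.4, -0.5]
opening: 0.0311
```

```bash
python3 -m jog '0 0 0 0 0 .08 -1; 0 0 0 0 0 .08 -1; 0 0 0 0 0 0 -1'; python3 -m jog '0 0 0 0 0 .08 -1; 0 0 0 0 0 .08 -1; 0 0 0 0 0 0 -1'
```

```text
clock: 10.3
tool_pos: [0.4379, -0.2426, 0.1256]
orientation: [180.0, 0.0, 95.4]
force: [1.1, -1.4, -0.8]
opening: 0.0313
clock: 10.68
tool_pos: [0.4376, -0.2424, 0.1188]
orientation: [-180.0, -0.0, 95.4]
force: [0.6, -1.2, -0.9]
opening: 0.0308
```

```bash
python3 -m jog '0 0 0 -.03 0 .05 -1; 0 0 0 -.03 0 .05 -1; 0 0 0 0 0 0 -1';python3 -m jog '0 0 0 -.02 0 .05 -1; 0 0 0 0 0 .05 -1; 0 0 0 0 0 0 -1'
```

```text
clock: 11.05
tool_pos: [0.4378, -0.2448, 0.1148]
orientation: [-180.0, -0.0, 95.4]
force: [-0.1, 0.2, -0.9]
opening: 0.0314
clock: 11.42
tool_pos: [0.4381, -0.2456, 0.111]
orientation: [180.0, -0.0, 95.4]
force: [-0.4, 2.1, -0.9]
opening: 0.0312
```

```bash
python3 -m jog '0 0 0 0 0 .06 -1; 0 0 0 0 0 .06 -1; 0 0 0 0 0 0 -1';python3 -m jog '0 0 0 0 0 .06 -1; 0 0 0 0 0 .06 -1; 0 0 0 0 0 0 -1'
```

```text
clock: 11.8
tool_pos: [0.4381, -0.2456, 0.1061]
orientation: [-180.0, -0.0, 95.4]
force: [1.4, 1.5, -1.6]
opening: 0.0306
clock: 12.18
tool_pos: [0.4379, -0.2457, 0.1012]
orientation: [-180.0, -0.0, 95.4]
force: [0.6, 1.4, -1.6]
opening: 0.0309
```

```bash
cat > look.py <<'E'
from h import *
import sys
n=sys.argv[1]
T,o=tool();print(o['force'].round(2),o['moment'].round(2),o['opening'],o['tool_pos']);np.save('pics/w%sT.npy'%n,T)
p,d=snap('wrist','w'+n);snap('scene','s'+n)
a=cv2.resize(cv2.imread('pics/s%s.png'%n)[150:255,240:360],None,fx=3.3,fy=3.3,interpolation=cv2.INTER_CUBIC);b=cv2.resize(p[140:270,230:420,::-1],(400,346),interpolation=cv2.INTER_CUBIC)
cv2.imwrite('pics/c%s.png'%n,np.hstack([a,b]))
v,u=np.mgrid[140:270,200:440];W=wworld(d,u,v,T).reshape(3,-1).T;hsv=cv2.cvtColor(p,cv2.COLOR_BGR2HSV)[140:270,200:440].reshape(-1,3)
th=np.radians(5.5);ox,oy=.4390,-.2519
x,y,z=W.T
X=((x-ox)*np.cos(th)+(y-oy)*np.sin(th))*1e3;Y=(-(x-ox)*np.sin(th)+(y-oy)*np.cos(th))*1e3
m=(hsv[:,0]<22)&(hsv[:,1]>90)&(z>.08)&(abs(X)<25)&(abs(Y-8)<25)
print('top z',np.percentile(z[m],99))
for zz in np.arange(.095,.2,.008):
    s=m&(abs(z-zz)<.003)
    if s.sum()>3: print(round(zz,3),s.sum(),'X',X[s].min().round(1),np.median(X[s]).round(1),'Y',Y[s].min().round(1),Y[s].max().round(1))
t=(z>.0895)&(z<.095)&(abs(X)<23)
for x0 in (-12,-10,-8):
    s=t&(abs(X-x0)<1.0)&(Y<20); a=np.sort(Y[s])
    if len(a)>3: g=np.diff(a); i=g.argmax(); print('x',x0,a[0].round(1),a[i].round(1),a[i+1].round(1))
j=(z>.074)&(z<.079)&(X>-12)&(X<12)&(Y>25)&(Y<80)
print('specimen top Y',np.percentile(Y[j],[1,50,99]).round(1) if j.any() else None)
E
python3 look.py 6
```

```text
[ 0.63  1.45 -1.59] [ 0.82 -0.39  0.01] 0.030921065939636085 [ 0.43794468 -0.24568473  0.10118447]Traceback (most recent call last):
  File "look.py", line 13, in <module>
    print('top z',np.percentile(z[m],99))
                  ~~~~~~~~~~~~~^^^^^^^^^
    return _quantile_unchecked(
        a, q, axis, out, overwrite_input, method, keepdims, weights)
    return _ureduce(a,
                    func=_quantile_ureduce_func,
    ...<5 lines>...
                    overwrite_input=overwrite_input,
                    method=method)
    r = func(a, **kwargs)
    result = _quantile(arr,
                       quantiles=q,
    ...<2 lines>...
                       out=out,
                       weights=wgt)
    slices_having_nans = np.isnan(arr[-1, ...])
                                  ~~~^^^^^^^^^
IndexError: index -1 is out of bounds for axis 0 with size 0
```

View pics/c6.png

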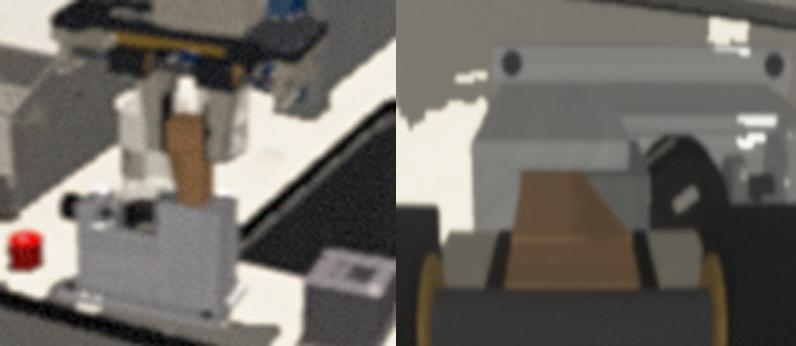

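The wedge is in the slot with its head still held between the fingers, at (575,240) on the right. Continuing down.

```bash
sed -i 's/COLOR_BGR2HSV/COLOR_RGB2HSV/' look.py; python3 -m jog '0 0 0 0 0 .06 -1; 0 0 0 0 0 .06 -1; 0 0 0 0 0 0 -1';python3 -m jog '0 0 0 0 0 .06 -1; 0 0 0 0 0 .06 -1; 0 0 0 0 0 0 -1'
```

```text
clock: 12.65
tool_pos: [0.438, -0.2457, 0.0965]
orientation: [-180.0, -0.0, 95.4]
force: [0.8, 0.9, -1.6]
opening: 0.0307
clock: 13.02
tool_pos: [0.4385, -0.2461, 0.0923]
orientation: [180.0, 0.0, 95.4]
force: [-0.3, -0.4, 3.3]
opening: 0.0303
```

```bash
python3 -m jog '0 0 0 0 0 .05 -1; 0 0 0 0 0 0 -1';python3 -m jog '0 0 0 0 0 .05 -1; 0 0 0 0 0 0 -1'; python3 look.py 7
```

```text
clock: 13.28
tool_pos: [0.4389, -0.2463, 0.0914]
orientation: [179.9, 0.1, 95.4]
force: [-2.2, 3.1, 13.7]
opening: 0.0309
clock: 13.52
tool_pos: [0.4394, -0.2463, 0.0907]
orientation: [179.8, 0.1, 95.5]
force: [-5.3, 5.9, 25.5]
opening: 0.0311
[-5.28  5.95 25.52] [ 2.46  2.1  -0.05] 0.031101031221208313 [ 0.43943388 -0.24633083  0.09070463]
top z 0.14690673515285121
0.095 123 X -11.9 -11.3 Y -8.3 12.7
0.103 136 X -11.8 -11.3 Y -8.3 15.4
0.111 186 X -11.7 -11.1 Y -8.1 17.8
0.119 165 X -11.7 -11.2 Y -8.3 20.5
0.127 222 X -11.8 -11.0 Y -9.1 21.5
0.135 277 X -11.8 -11.0 Y -9.4 21.8
0.143 349 X -11.8 -10.9 Y -9.2 21.2
x -12 -25.1 -0.3 0.9
x -10 -25.2 -2.1 3.5
x -8 -25.5 -9.9 16.6
specimen top Y [31.9 46.8 67.8]
```

View pics/c7.png

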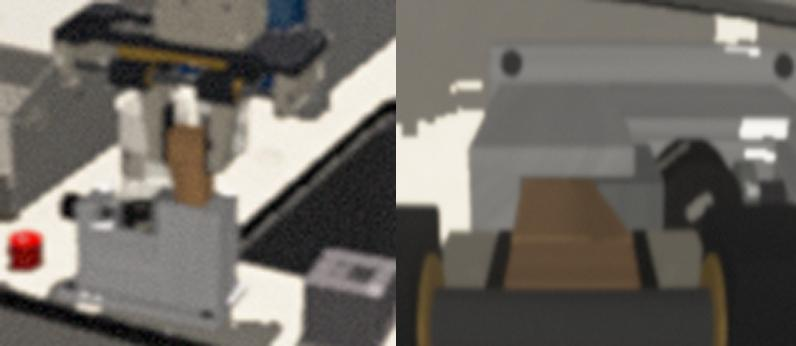

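The stop came at about 61 mm depth and resistance rose steeply. The last step read 25 N, a bit more than planned. I'll open the fingers now, which ends that push, and check.

```bash
python3 -m jog '0 0 0 0 0 0 .2; 0 0 0 0 0 0 .2; 0 0 0 0 0 0 .2; 0 0 0 0 0 0 .2'; python3 look.py 8
```

```text
clock: 14.12
tool_pos: [0.4379, -0.2457, 0.0877]
orientation: [-180.0, -0.0, 95.4]
force: [-0.1, -0.1, 0.5]
opening: 0.0525
[-0.05 -0.06  0.54] [-0.03 -0.05  0.01] 0.052512762509223765 [ 0.43792142 -0.24574337  0.08765645]
top z 0.1422384329314487
0.095 118 X -12.1 -11.3 Y -8.2 13.3
0.103 120 X -11.7 -11.3 Y -8.2 15.3
0.111 145 X -11.7 -11.1 Y -8.0 17.3
0.119 204 X -12.1 -11.1 Y -8.0 19.4
0.127 188 X -11.7 -11.0 Y -8.4 20.8
0.135 273 X -11.7 -11.0 Y -8.0 20.5
0.143 117 X -11.9 -11.0 Y -7.5 19.9
x -12 -25.5 -4.5 -3.7
x -10 -24.8 0.5 7.3
x -8 -24.9 -10.8 15.4
specimen top Y [36.4 49.7 68.9]
```

View pics/c8.png

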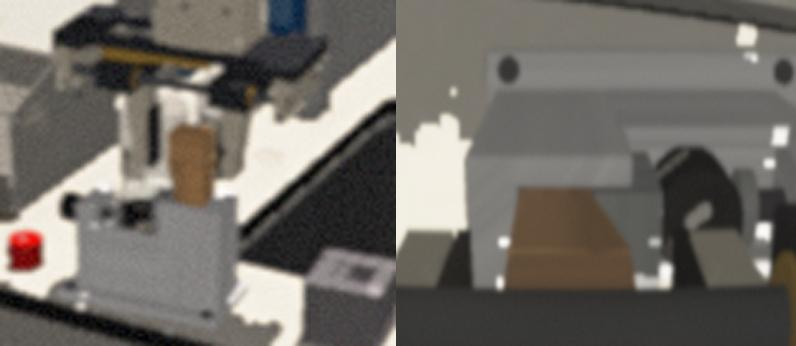

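```bash
python3 -m jog '0 0 0 0 0 -.3 .2; 0 0 0 0 0 -.5 .2; 0 0 0 0 0 -.4 0; 0 0 0 0 0 0 -1; 0 0 0 0 0 0 -1; 0 0 0 0 0 0 -1; 0 0 0 0 0 0 -1;0 0 0 0 0 0 -1'; python3 -m jog '0 0 0 0 0 0 -1; 0 0 0 0 0 .15 -1;0 0 0 0 0 .1 -1;0 0 0 0 0 0 -1;0 0 0 0 0 0 -1'; python3 look.py 9
```

```text
clock: 15.22
tool_pos: [0.438, -0.2457, 0.1357]
orientation: [-180.0, -0.0, 95.4]
force: [-0.1, 0.1, 0.1]
opening: 0.0017
clock: 15.85
tool_pos: [0.4381, -0.2457, 0.126]
orientation: [-180.0, 0.0, 95.4]
force: [-0.4, 0.4, -0.8]
opening: 0.0008
[-0.44  0.38 -0.78] [ 0.01 -0.02  0.02] 0.0007937565255288106 [ 0.43813572 -0.24574002  0.12597802]
top z 0.15582526662555898
0.095 53 X -11.7 -11.3 Y -8.0 11.8
0.103 68 X -11.9 -11.1 Y -7.5 14.3
0.111 106 X -11.9 -11.2 Y -7.6 16.8
0.119 97 X -11.9 -11.1 Y -8.2 18.6
0.127 101 X -11.7 -10.9 Y -8.0 19.8
0.135 127 X -11.8 -11.2 Y -6.7 20.1
0.143 109 X -11.6 -11.1 Y -0.9 14.3
0.151 8 X -11.1 -10.5 Y -0.6 11.1
0.175 4 X -11.7 -11.4 Y 6.7 12.0
x -12 -24.7 11.8 13.3
x -10 -24.8 -3.0 2.2
x -8 -24.8 -10.4 16.2
specimen top Y [34.9 49.4 67.9]
```

View pics/c9.png

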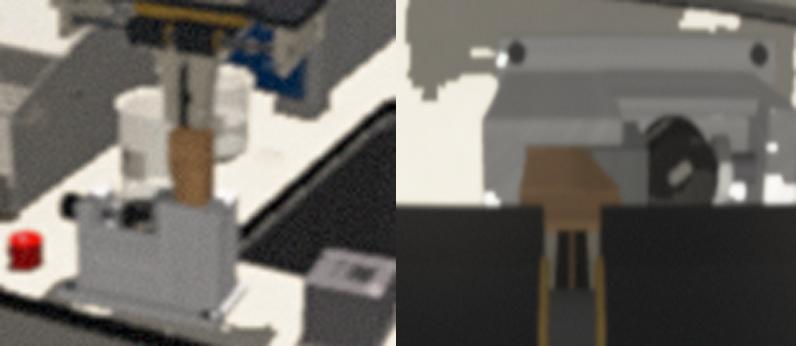

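The shut fingers are above the head. Pressing in small steps.

```bash
python3 -m jog '0 0 0 0 0 .08 -1; 0 0 0 0 0 .05 -1;0 0 0 0 0 0 -1'; python3 -m jog '0 0 0 0 0 .025 -1; 0 0 0 0 0 0 -1'; python3 -m jog '0 0 0 0 0 .025 -1; 0 0 0 0 0 0 -1'
```

```text
clock: 16.32
tool_pos: [0.4379, -0.2457, 0.1205]
orientation: [-180.0, -0.0, 95.4]
force: [0.0, 0.2, 0.2]
opening: 0.0003
clock: 16.58
tool_pos: [0.4381, -0.2457, 0.1198]
orientation: [180.0, 0.0, 95.4]
force: [-0.3, -0.8, 0.0]
opening: 0.0005
clock: 16.82
tool_pos: [0.4383, -0.2458, 0.1196]
orientation: [180.0, 0.0, 95.4]
force: [-2.8, 2.0, 8.1]
opening: 0.0005
```

```bash
python3 -m jog '0 0 0 0 0 .012 -1; 0 0 0 0 0 0 -1'; python3 -m jog '0 0 0 0 0 .01 -1; 0 0 0 0 0 0 -1'
```

```text
clock: 17.08
tool_pos: [0.4383, -0.2458, 0.1196]
orientation: [180.0, 0.0, 95.4]
force: [-2.4, 3.4, 11.7]
opening: 0.0004
clock: 17.32
tool_pos: [0.4385, -0.2458, 0.1196]
orientation: [179.9, 0.0, 95.4]
force: [-4.7, 4.2, 15.0]
opening: 0.0006
```

```bash
python3 -m jog '0 0 0 0 0 .007 -1; 0 0 0 0 0 0 -1; 0 0 0 0 0 0 -1'; python3 -m jog '0 0 0 0 0 -.1 -1; 0 0 0 0 0 -.3 -1; 0 0 0 0 0 -.6 -1; 0 0 0 0 0 -.6 -1;0 0 0 0 0 -.4 -1;0 0 0 0 0 0 -1'; python3 look.py 10; python3 -c "
from h import *
p,d=snap('top','t10')
cv2.imwrite('pics/c11.png',cv2.resize(cv2.imread('pics/w10.png')[130:250,220:440],None,fx=3.6,fy=3.6,interpolation=cv2.INTER_CUBIC))"
```

```text
clock: 17.7
tool_pos: [0.4386, -0.2458, 0.1196]
orientation: [179.9, 0.1, 95.4]
force: [-5.3, 4.9, 17.6]
opening: 0.0005
clock: 18.45
tool_pos: [0.4388, -0.2458, 0.1988]
orientation: [179.9, 0.0, 95.4]
force: [0.1, 0.3, -0.4]
opening: 0.0002
[ 0.13  0.31 -0.4 ] [-0.05 -0.    0.05] 0.0002391408694916058 [ 0.43880971 -0.2458483   0.19877832]
top z 0.14934565020009122
0.095 19 X -11.5 -11.3 Y -6.9 10.2
0.103 22 X -11.7 -11.4 Y -6.6 11.1
0.111 28 X -11.9 -10.9 Y -7.1 15.4
0.119 31 X -11.3 -11.1 Y -6.8 16.2
0.127 62 X -11.7 -11.0 Y -6.4 19.3
0.135 43 X -11.2 -10.9 Y -5.9 19.0
0.143 86 X -11.5 -11.0 Y -6.5 18.6
0.151 354 X -10.5 1.0 Y -7.3 20.1
x -12 -23.7 -2.4 -0.4
x -10 -23.6 -8.2 -1.4
x -8 -23.8 -11.0 18.1
specimen top Y [36.  49.6 68. ]
```

View pics/c11.png

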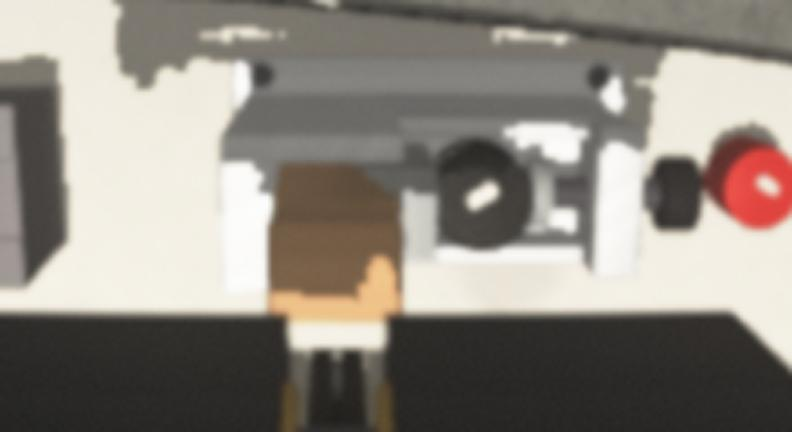

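View pics/t10.png

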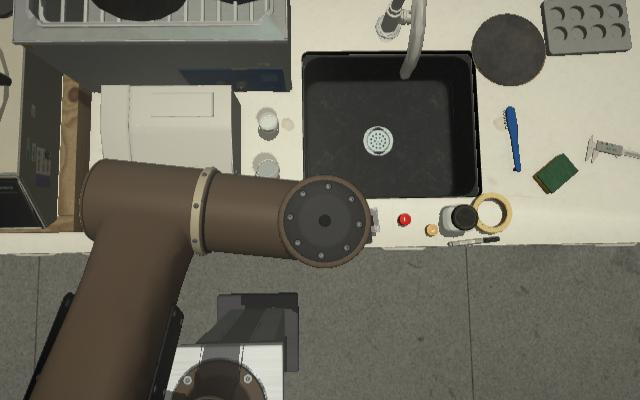

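The wedge stands upright by itself at (335,240) in the crop. The specimen at (485,195) touches both the jaw and the screw pad, and the bystanders haven't moved. The fingers are clear, so I'm handing in.

```bash
python3 -c "
from h import *
print(ctrl.close_job())"
```

```text
the job is handed in; nothing more can be done
None
```

The wedge is in the clamp slot, thin end down with its sloping side towards the jaw, about 60 mm deep. It stands there by itself. I handed the job in at 18.5 s with the gripper clear.

**Final push:** I released the wedge and pressed its head from above with shut fingers. Contact came at a reported TCP height of 119.6 mm. The force then rose through 8, 12 and 15 N to 17.6 N without the wedge going in any further.

**Last checks:** The pictures show the wedge upright and the specimen touching both the jaw and the screw pad. It looks whole. The petri dish was hidden by the arm in the last top view, and I did not measure the bystanders' positions again, but the arm never came near them.

**What went wrong or disagreed:**
- **First grasp missed:** The real fingertips sit about 28 mm behind the reported TCP, which contradicts the given tool data. The fingers shut on top of the wedge's head with under 6 N while it was still in its block. I measured the offset, corrected for it and gripped the head properly on the second try.
- **Push over the advised force:** The last step with the wedge still in the grip briefly read 25.5 N, above the 15 to 20 N asked for. I opened the fingers straight away. I could not measure how hard the specimen was squeezed at that moment.

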